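# Square the flat carton into the corner stop

## Robot

A 7-joint arm with a two-finger parallel gripper is mounted at the origin on the work surface. World frame = base frame: x ahead of the robot, y to its left, z up, the work surface at z = 0. Lengths are in mm, angles in rad, forces in N, time in s.
With the tool pointing down it reaches from about 425 to 875 mm from the base axis. Payload 4.7 kg.
Tool frame: the origin (TCP) lies midway between the tips of the shut fingers; the grasp point (between the pads) lies 19 mm behind it; z points along the fingers, x is the direction in which the jaws open and shut, and the axes are right-handed (so a half turn about z gives the same grasp; the last joint's range is limited). The gripper opens to 85 mm and grips with 20 to 120 N. Pads are 22 mm wide; open, the fingers measure 114 mm over their backs; the gripper's body (76 mm by 85 mm) begins 54 mm behind the grasp point. The pads swing forward as they close: fully open they stand 13 mm farther back than shut.
Start: joints at [-1.236, 0.321, -0.07, 1.45, 0.023, 1.371, -0.057], TCP at [204.989, 616.85, 231.349] pointing down, gripper open.
Joint ranges: [-2.86, 2.86], [-0.3, 2.09], [-1.38, 1.24], [0.06, 2.45], [-1.56, 4.7], [0.09, 2.05], [-2.69, 2.69]. Speed limits (rad/s): [2.57, 2.57, 3.14, 3.14, 3.14, 3.14, 3.14].

## Interface

Orientations are given as a unit quaternion [x, y, z, w].
In Python, from bench import sense, eyes, job gives the robot as it stands. The module is installed in compiled form; this text tells all that it offers.
- The arm moves only by the shell command python3 -m jog 'ROWS'. ROWS is JSON, one flat list of numbers, 5 for each row, row after row: the gripper's target within -1 to 1 (fully open at 1, half-way at 0, shut at -1), then the shift along the tool's x, y, z in m, then the turn about the tool's z in degrees. In form: [grip, tx, ty, tz, roll, grip, tx, ty, tz, roll, ...]. A call has 1 to 8 rows; each row is the pose to reach, as a shift and turn from the pose measured when the call began, along the tool's axes at that moment; what a row does not reach only later rows make up. A row lasts 1/8 s, in which the tool goes at most 62.5 mm and 10.7 degrees, less where a joint would pass 70% of its speed; a pose out of reach is approached as far as the arm can. A call with a gripper value outside its range is refused whole. The fingers move at their own pace and stop on an object; the grip force is fixed at half the most. Time passes only in rows, so rows that repeat a pose let the fingers close. It gives the time, the measured TCP pose, the force and the opening at its end, in the units of the state.
- sense(): the state, without advancing time (a new reading comes with each control period).
- eyes.camera(name): name is "side" or "top"; returns a dict with "color" (420x560x3 uint8, red, green, blue), "fx", "fy", "cx", "cy" (pixels), "dist" ([k1, k2, p1, p2, k3] as OpenCV has them; the pictures are not rectified), "R" (3x3) and "t" (3): a world point X has camera coordinates R X + t. Camera axes: x right, y down, z forward; pixel columns grow to the right and rows downward; lengths in mm; the calibration is good to about 2 mm. A picture is of the moment at which its call begins. There is no depth.
- job.job_done(): hands the job in, once; it reports no verdict.
Trained networks look in a picture, given as the dict that the camera call returned (one of the last four; its "shot" number tells which), for a name from the list of things; names that differ only in an ending like _2 or _b are one class to them, and where a whole thing is asked for, a point or a joint stands for the part that bears it (a point fixed in the world has none). Each returns a list of dicts, best first, with "score" (0 to 1); they miss things now and then, are a little off and sometimes report something else, mostly with a low value. They report only what shows in the picture. A call takes as long as a camera call. They do not tell look-alikes from the thing itself.
- eyes.find_in(picture, query): "position" ([column, row] in pixels, amid what is visible of it).
The state is a dict: "clock": time; "joint_pos": joint angles; "dq": joint speeds; "tau": joint torques, N m; "eef_pos": TCP position; "tcp_rot": TCP orientation; "contact_force": force on the tool from outside, world axes, zero at the start; "torque": the same for the moment, N m; "opening": opening from 0.0 (shut) to 1.0 (fully open).
Only numpy, scipy, OpenCV 4.12 (cv2) and the standard library are available. Lean on these libraries where they do the work, as an engineer would, in place of code of your own. Each camera call takes 0.05 s, during which the arm holds its last target. There are 200 camera calls.

## Task

Push the flat carton along the bench into the inside corner of the aluminium corner stop, so that it sits squarely with one long side against the stop's long arm and one end against its short arm, ready for labelling. Only push it with the fingers: keep it flat on the bench, do not lift or tip it, and leave the tall carton, the tape roll and the mug where they stand.

Things in the scene. Friction and masses are not known exactly. Their poses are not given: they have to be found in the camera images.
- flat_carton: the flat closed cardboard carton, 90 mm along its x, 130 mm along its y, 60 mm high, about 0.3 to 0.55 kg, rigid, loose on the bench; origin at the centre of its underside, z up. It starts with its x and y within about 15 degrees of the stop's
- corner_stop: L-shaped stop of bare aluminium profile, 30 mm wide and high, fixed to the bench. Origin on the bench at the inside corner, z up. Long arm: from the corner along -y for 380 mm, inner face in the plane x = 0, carton on its -x side. Short arm: along -x for 160 mm, inner face in the plane y = 0, carton on its -y side. When home the carton's origin is at x -45, y -65 mm in this frame
- tall_carton: bystander: tall closed cardboard carton, 60 x 60 mm and 90 mm high, loose on the bench, beside the flat one on its left or its right; origin at the centre of its underside
- tape_roll: bystander: roll of grey tape lying flat near the free end of the short arm, on its outer side, 100 mm across, 48 mm high; origin at the centre of its underside
- mug: bystander: white mug 80 mm across and 90 mm high, standing on the outer side of the short arm; its handle sticks out about 35 mm; origin at the centre of its underside
Things that resemble listed ones, but are neither listed nor needed, are in the scene too. What is shaped like the flat_carton but blue or red is not meant.

How it is judged:
By the outcome, as a careful person would: the job done as asked, in the order asked, and still so for the second after the job is handed in, with the robot touching nothing.
It also fails if it takes over 45 s, if anything falls off the work surface, if the arm or the gripper's body presses on something with over 40 N, if the wrist force passes 120 N, or if a joint passes its speed limit or range.

## Working session

There is one attempt and no reset: what is moved stays moved. The work goes in short steps, Python scripts to look and compute and a shell command to move; the robot and the scene stay as the last step left them, time stands still between calls to the robot, and variables do not carry over. Pictures are saved under pics/ and viewed, on a budget of 10 in all, crops included, one or two more only if the job needs it, and the job is handed in when it is done.

```bash
mkdir -p pics
python3 - <<'E'
from bench import sense, eyes
import cv2, numpy as np
s=sense(); print({k:np.round(s[k],3).tolist() for k in ('clock','eef_pos','tcp_rot','opening','contact_force')})
for n in('top','side'):
    p=eyes.camera(n); cv2.imwrite(f'pics/{n}0.png',p['color'][:,:,::-1])
    print(n,p['fx'],p['cx'],p['cy'],p['dist'],np.round(p['R'],4).tolist(),np.round(p['t'],1).tolist())
    for q in('flat_carton','corner_stop','tall_carton','tape_roll','mug'):
        print(q,[(np.round(d['position']).tolist(),round(d['score'],2)) for d in eyes.find_in(p,q)])
E
```

```text
{'clock': 0.0, 'eef_pos': [204.817, 616.31, 230.222], 'tcp_rot': [0.811, 0.585, -0.001, 0.001], 'opening': 0.997, 'contact_force': [0.031, 0.579, 0.371]}
top 484.6909845709733 281.13107661479046 200.8964406940604 [-0.08055769  0.          0.          0.          0.        ] [[-0.008, -1.0, 0.0009], [-0.9972, 0.0079, -0.0747], [0.0747, -0.0014, -0.9972]] [-42.6, 469.1, 1296.9]
flat_carton [([313.0, 186.0], 0.96), ([269.0, 242.0], 0.72), ([393.0, 122.0], 0.67), ([375.0, 275.0], 0.67), ([384.0, 190.0], 0.66)]
corner_stop [([228.0, 121.0], 0.71)]
tall_carton [([240.0, 188.0], 0.77)]
tape_roll [([145.0, 192.0], 0.57)]
mug [([156.0, 147.0], 0.65)]
side 494.3214228656915 270.66357636085587 213.85421518707687 [-0.18304195  0.          0.          0.          0.        ] [[0.9163, -0.4001, -0.0193], [-0.272, -0.5859, -0.7634], [0.2941, 0.7047, -0.6457]] [-477.5, 159.2, 993.3]
flat_carton [([206.0, 238.0], 0.81), ([293.0, 249.0], 0.7), ([423.0, 289.0], 0.64), ([208.0, 348.0], 0.58)]
corner_stop [([332.0, 192.0], 0.92)]
tall_carton [([254.0, 188.0], 0.95)]
tape_roll [([218.0, 152.0], 0.78)]
mug [([258.0, 136.0], 0.65)]
```

View pics/top0.png

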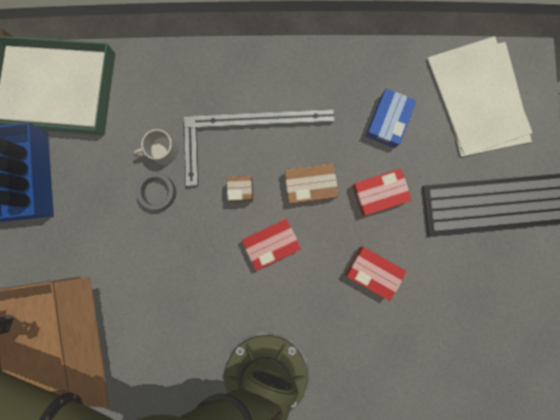

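View pics/side0.png

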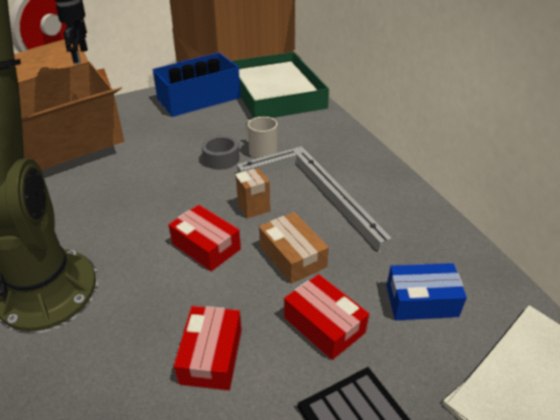

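The top picture shows the brown flat carton at (311,184), the stop's inside corner near (197,128) with its long arm going right, and the tall carton at (240,188). The tape is at (156,192) and the mug at (156,145). The red and blue cartons are decoys. Next I measure the geometry.

```bash
cat > h.py <<'E'
import cv2, numpy as np
from bench import sense, eyes
def K(p): return np.array([[p['fx'],0,p['cx']],[0,p['fy'],p['cy']],[0,0,1.]])
def w(p,uv,z):
    n=cv2.undistortPoints(np.array(uv,float).reshape(-1,1,2),K(p),np.array(p['dist'])).reshape(-1,2)
    R=np.array(p['R']);t=np.array(p['t']);d=np.c_[n,np.ones(len(n))]@R;c=-R.T@t
    return (c+d*((z-c[2])/d[:,2])[:,None])[:,:2]
def px(p,X):
    return cv2.projectPoints(np.array(X,float).reshape(-1,1,3),cv2.Rodrigues(np.array(p['R']))[0],np.array(p['t'],float),K(p),np.array(p['dist']))[0].reshape(-1,2)
def box(x,y,a,sx,sy,h):
    c,s=np.cos(a),np.sin(a)
    return np.array([[x+c*u-s*v,y+s*u+c*v,z] for z in(0,h) for u,v in((-sx/2,-sy/2),(sx/2,-sy/2),(sx/2,sy/2),(-sx/2,sy/2))])
E
python3 - <<'E'
from h import *
p=eyes.camera('top'); im=p['color'][:,:,::-1].copy()
print('tape,mug',w(p,[(156,192)],48).round(),w(p,[(157,145)],90).round(),'tall',w(p,[(240,188)],90).round(),'flat',w(p,[(311,184)],60).round())
c=cv2.resize(im[90:230,120:350],None,fx=3.4,fy=3.4,interpolation=cv2.INTER_CUBIC)
c=cv2.convertScaleAbs(c,alpha=1.5); cv2.imwrite('pics/crop.png',c)
q=eyes.camera('side');im=q['color'][:,:,::-1]
c=cv2.resize(im[130:290,220:400],None,fx=3.7,fy=3.7,interpolation=cv2.INTER_CUBIC)
cv2.imwrite('pics/crops.png',cv2.convertScaleAbs(c,alpha=1.3))
E
```

```text
tape,mug [[493. 287.]] [[612. 275.]] tall [[497.  59.]] flat [[ 510. -125.]]
```

View pics/crop.png

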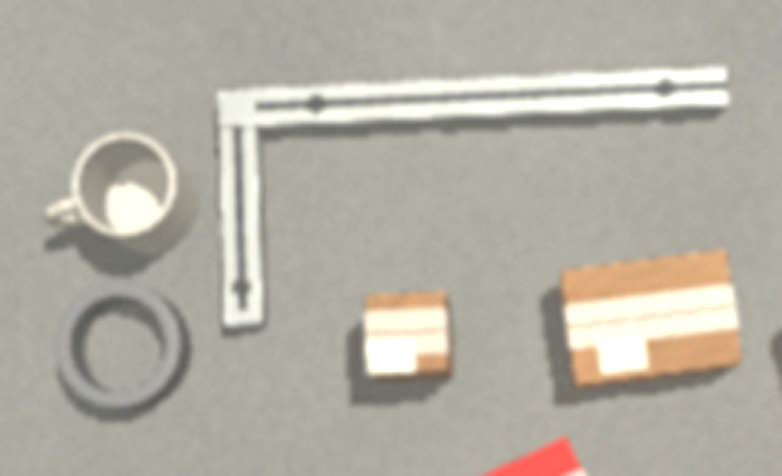

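View pics/crops.png

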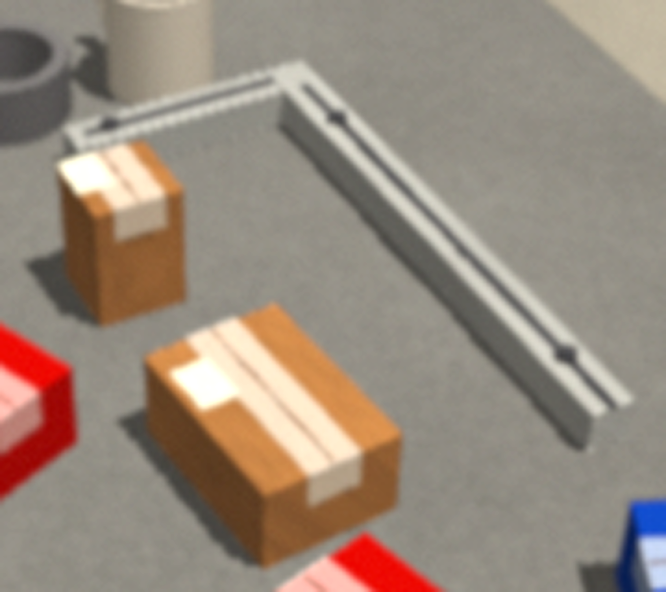

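The crops show, in crop pixels, the stop's inner corner at (262,128), the long arm's inner end at (728,107), and the carton's top corners at (563,268), (726,252), (740,362) and (575,387). I fit poses from these.

```bash
cat >> h.py <<'E'
from scipy.optimize import least_squares
def fitbox(obs,x0,sx,sy,h):
    # obs: list of (cam, corner index, uv)
    f=lambda v:np.concatenate([px(p,box(*v,sx,sy,h))[i]-uv for p,i,uv in obs])
    r=least_squares(f,x0,x_scale=[1,1,.01],loss='soft_l1'); return r.x,f(r.x)
def un(c,o,s): return (np.array(c)+.5)/s-.5+np.array(o)
E
python3 - <<'E'
from h import *
p=eyes.camera('top');q=eyes.camera('side')
for c in(p,q): print('cam',(-np.array(c['R']).T@np.array(c['t'])).round())
T=lambda c:un(c,(120,90),3.4); S=lambda c:un(c,(220,130),3.7)
# stop
pts=np.array([(0,0,30),(0,-380,30),(30,-380,30),(30,30,30),(-160,30,30),(-160,0,30)])
o=[(p,0,(262,128)),(p,1,(728,107)),(p,2,(728,67)),(p,3,(218,92)),(p,4,(222,328)),(p,5,(264,325)),(q,1,(600,416)),(q,2,(632,402)),(q,3,(302,60)),(q,0,(283,97))]
def tr(v): 
    c,s=np.cos(v[2]),np.sin(v[2]); return np.c_[v[0]+c*pts[:,0]-s*pts[:,1],v[1]+s*pts[:,0]+c*pts[:,1],pts[:,2]]
f=lambda v:np.concatenate([px(k,tr(v))[i]-(T(c) if k is p else S(c)) for k,i,c in o])
r=least_squares(f,[600,200,0],x_scale=[1,1,.01],loss='soft_l1');print('stop',r.x.round(3),f(r.x).round(1))
# box idx 4:(-,-) 5:(+,-) 6:(+,+) 7:(-,+)   +x up, +y left in image
o=[(p,6,T((563,268))),(p,5,T((726,252))),(p,4,T((740,362))),(p,7,T((575,387))),(q,6,S((275,303))),(q,5,S((401,437))),(q,4,S((266,494))),(q,7,S((147,355))),(q,0,S((266,566)))]
v,e=fitbox(o,[510,-125,0],90,130,60);print('flat',v.round(3),e.round(1))
o=[(p,6,T((365,295))),(p,5,T((446,292))),(p,7,T((365,372))),(p,4,T((448,377))),(q,6,S((140,142))),(q,5,S((185,190))),(q,4,S((105,218))),(q,7,S((58,165))),(q,0,S((105,325)))]
u,e=fitbox(o,[497,59,0],60,60,90);print('tall',u.round(3),e.round(1))
c,s=np.cos(r.x[2]),np.sin(r.x[2]);Rm=np.array([[c,s],[-s,c]])
for n,z in(('flat',v),('tall',u)): print(n,'in stop',(Rm@(z[:2]-r.x[:2])).round(1),np.degrees(z[2]-r.x[2]).round(2))
st=sense();from scipy.spatial.transform import Rotation as Ro
print(Ro.from_quat(st['tcp_rot']).as_matrix().round(3).tolist(),st['clock'])
E
```

```text
cam [ 371.  -44. 1328.]
cam [ 189. -798.  754.]
stop [6.73029e+02 1.86404e+02 4.20000e-02] [-1.4 -0.7  0.6 -1.4 -0.1 -0.4  0.3 -0.3  1.3 -0.7 -0.  -0.4 -2.7  1.
 -0.   0.4 -1.9  0.8 -1.3 -1. ]
flat [ 5.16375e+02 -1.25341e+02  1.17000e-01] [-0.8 -0.8 -0.  -2.1  0.4 -0.8 -0.1 -2.1 -0.1  0.2  0.4 -0.6 -1.   0.8
 -1.5  0.5 -1.3  2. ]
tall [5.02219e+02 6.13140e+01 5.20000e-02] [-0.1 -1.1 -0.6 -1.7  1.1 -0.6  0.1 -3.5  0.3 -0.3 -0.5  0.1 -3.1  0.1
 -1.   0.5 -1.   1.9]
flat in stop [-169.5 -304.9] 4.3
tall in stop [-175.9 -117.9] 0.6
[[0.315, 0.949, 0.0], [0.949, -0.315, 0.0], [0.0, 0.0, -1.0]] 0.8
```

```bash
cat >> h.py <<'E'
from scipy.spatial.transform import Rotation as Ro
STOP=np.array([673.0,186.4]);SA=0.042
def s2w(x,y): c,s=np.cos(SA),np.sin(SA); return STOP+[c*x-s*y,s*x+c*y]
def w2s(xy): c,s=np.cos(SA),np.sin(SA); d=np.array(xy[:2])-STOP; return np.array([c*d[0]+s*d[1],-s*d[0]+c*d[1]])
def go(x,y,z,yaw):
    "goal in stop frame (yaw of tool x in stop frame, deg) -> jog tx ty tz (m) roll(deg)"
    st=sense();R=Ro.from_quat(st['tcp_rot']).as_matrix();e=np.array(st['eef_pos'])
    d=R.T@(np.r_[s2w(x,y),z]-e);a=np.degrees(np.arctan2(R[1,0],R[0,0])-SA)
    print('jog',(d/1000).round(4).tolist(),'roll',round(((a-yaw+180)%360)-180,2))
def where():
    st=sense();R=Ro.from_quat(st['tcp_rot']).as_matrix();e=st['eef_pos']
    print('t',st['clock'],'stop xy',w2s(e).round(1),'z',round(e[2],1),'yaw',np.degrees(np.arctan2(R[1,0],R[0,0])-SA).round(2),'F',np.round(st['contact_force'],1),'open',round(st['opening'],2),'j7',st['joint_pos'][6])
E
python3 - <<'E'
from h import *
where()
x,y=w2s((490,150));go(x,y,200,-10)
E
```

```text
t 0.8 stop xy [-449.5  449.7] z 231.4 yaw 69.21 F [-0.6 -1.3  0.5] open 1.0 j7 -0.0569129750982181
jog [-0.3532, 0.4177, 0.0314] roll 79.21
```

```bash
python3 -m jog '[1,-0.353,0.418,0.03,79, 1,-0.353,0.418,0.03,79, 1,-0.353,0.418,0.03,79, 1,-0.353,0.418,0.03,79, 1,-0.353,0.418,0.03,79, 1,-0.353,0.418,0.03,79, 1,-0.353,0.418,0.03,79, 1,-0.353,0.418,0.03,79]'
python3 - <<'E'
from h import *
where()
go(-250,-300,150,-90)
E
```

```text
clock: 1.8
eef_pos: [466.3, 189.2, 204.3]
tcp_rot: [0.998, -0.066, 0.001, -0.001]
contact_force: [-0.7, -0.9, 0.3]
opening: 0.997
t 1.8 stop xy [-206.4   11.5] z 204.3 yaw -9.95 F [-0.7 -0.9  0.3] open 1.0 j7 -0.5619601100875177
jog [0.0108, 0.3144, 0.054] roll 80.05
```

```bash
python3 -m jog '[0.5,0.011,0.314,0.05,80, 0.5,0.011,0.314,0.05,80, 0.5,0.011,0.314,0.05,80, 0.5,0.011,0.314,0.05,80, 0.5,0.011,0.314,0.05,80, 0.5,0.011,0.314,0.05,80, 0.5,0.011,0.314,0.05,80, 0.5,0.011,0.314,0.05,80]'
python3 - <<'E'
from h import *
where()
go(-250,-304,22,-90)
E
```

```text
clock: 2.8
eef_pos: [436.0, -123.8, 154.1]
tcp_rot: [0.721, -0.693, 0.0, -0.001]
contact_force: [-1.3, 0.4, 0.0]
opening: 0.751
t 2.8 stop xy [-249.8 -300. ] z 154.1 yaw -90.21 F [-1.3  0.4  0. ] open 0.75 j7 -1.35506668885317
jog [0.0042, 0.0004, 0.1321] roll -0.21
```

```bash
python3 -m jog '[0.5,0.004,0,0.132,0, 0.5,0.004,0,0.132,0, 0.5,0.004,0,0.132,0, 0.5,0.004,-0.012,0.132,0, 0.5,0.004,-0.024,0.132,0, 0.5,0.004,-0.034,0.132,0, 0.5,0.004,-0.044,0.132,0, 0.5,0.004,-0.054,0.132,0]'
python3 -m jog '[0.5,0,-0.010,0,0, 0.5,0,-0.02,0,0, 0.5,0,-0.03,0,0, 0.5,0,-0.04,0,0, 0.5,0,-0.05,0,0, 0.5,0,-0.06,0,0, 0.5,0,-0.07,0,0, 0.5,0,-0.078,0,0]'
python3 - <<'E'
from h import *
where()
p=eyes.camera('top'); cv2.imwrite('pics/t2.png',cv2.convertScaleAbs(cv2.resize(p['color'][80:240,120:400,::-1],None,fx=2.8,fy=2.8,interpolation=cv2.INTER_CUBIC),alpha=1.5))
E
```

```text
clock: 3.8
eef_pos: [490.4, -125.6, 23.5]
tcp_rot: [0.721, -0.693, -0.001, -0.001]
contact_force: [-6.1, 0.3, 4.2]
opening: 0.753
clock: 4.8
eef_pos: [569.0, -122.5, 23.6]
tcp_rot: [0.721, -0.693, -0.001, -0.001]
contact_force: [-6.3, 1.0, 4.2]
opening: 0.752
t 4.8 stop xy [-116.9 -304.3] z 23.6 yaw -90.2 F [-6.3  1.   4.2] open 0.75 j7 -1.1272268935219272
```

View pics/t2.png

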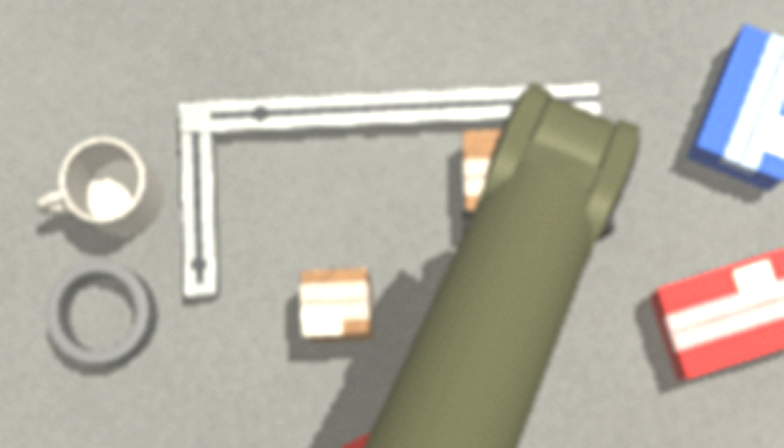

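The carton follows squarely, its left end at crop (465,130–210), nearly at the long arm. I'll creep in until the force rises.

```bash
python3 -m jog '[0.5,0,-0.005,0,0, 0.5,0,-0.009,0,0, 0.5,0,-0.012,0,0, 0.5,0,-0.013,0,0]'; python3 -m jog '[0.5,0,-0.002,0,0,0.5,0,-0.002,0,0]'
```

```text
clock: 5.35
eef_pos: [583.4, -121.9, 23.7]
tcp_rot: [0.721, -0.693, 0.0, -0.001]
contact_force: [-3.9, -0.4, 0.5]
opening: 0.75
clock: 5.6
eef_pos: [585.6, -121.8, 23.7]
tcp_rot: [0.721, -0.693, 0.0, -0.002]
contact_force: [-3.4, 0.8, -0.4]
opening: 0.749
```

```bash
python3 -m jog '[0.5,0,-0.002,0,0,0.5,0,-0.002,0,0]';python3 -m jog '[0.5,0,-0.002,0,0,0.5,0,-0.002,0,0]'; python3 -c "
from h import *
where()"
```

```text
clock: 5.85
eef_pos: [587.7, -121.7, 23.7]
tcp_rot: [0.721, -0.693, 0.0, -0.002]
contact_force: [-2.8, -0.5, 0.7]
opening: 0.748
clock: 6.1
eef_pos: [587.6, -121.7, 23.6]
tcp_rot: [0.72, -0.693, -0.002, -0.0]
contact_force: [-10.0, 0.1, 6.3]
opening: 0.748
t 6.1 stop xy [ -98.2 -304.3] z 23.6 yaw -90.22 F [-10.    0.1   6.3] open 0.75 j7 -1.1267678226788234
```

```bash
python3 -m jog '[0.5,0,0.04,0,0, 0.5,0,0.04,-0.12,0, 0.5,0,0.04,-0.12,0, 0.5,0,0.04,-0.12,0]'
python3 - <<'E'
from h import *
where();go(-48,-425,143,0)
E
```

```text
clock: 6.6
eef_pos: [553.2, -124.3, 149.8]
tcp_rot: [0.721, -0.693, 0.004, -0.005]
contact_force: [0.3, -0.7, -0.4]
opening: 0.751
t 6.6 stop xy [-132.7 -305.4] z 149.8 yaw -90.2 F [ 0.3 -0.7 -0.4] open 0.75 j7 -1.2203593881245214
jog [0.1193, -0.0851, 0.0076] roll -90.2
```

```bash
python3 -m jog '[-0.2,0.119,-0.085,0,-90, -0.2,0.119,-0.085,0,-90, -0.2,0.119,-0.085,0,-90, -0.2,0.119,-0.085,0,-90, -0.2,0.119,-0.085,0,-90, -0.2,0.119,-0.085,0,-90, -0.2,0.119,-0.085,0,-90, -0.2,0.119,-0.085,0,-90]'; python3 -m jog '[-0.2,0,0,0,-4.6]'
python3 - <<'E'
from h import *
p=eyes.camera('side'); cv2.imwrite('pics/s3.png',cv2.convertScaleAbs(cv2.resize(p['color'][120:350,190:480,::-1],None,fx=2.5,fy=2.5,interpolation=cv2.INTER_CUBIC),alpha=1.3))
where();go(-48,-412,20,0)
E
```

```text
clock: 7.6
eef_pos: [643.9, -239.7, 150.2]
tcp_rot: [1.0, -0.021, 0.007, -0.001]
contact_force: [0.2, 0.4, -0.2]
opening: 0.397
clock: 7.72
eef_pos: [645.0, -239.6, 149.9]
tcp_rot: [1.0, 0.021, 0.008, -0.001]
contact_force: [-0.3, -0.8, 0.8]
opening: 0.402
t 7.775 stop xy [ -45.8 -424.3] z 149.8 yaw 0.13 F [ 0.2 -1.1 -0.2] open 0.4 j7 0.5001489982034931
jog [-0.0043, -0.0122, 0.1298] roll 0.13
```

View pics/s3.png

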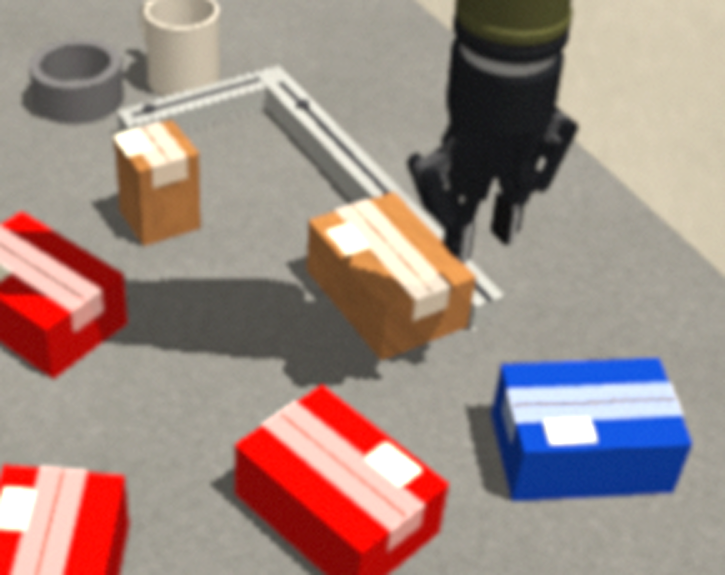

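The side view shows the carton flat against the long arm, with crop corners at (308,225), (385,355) and (472,270). The fingers are beyond its -y end. Now I descend and push along +y.

```bash
python3 -m jog '[-0.2,-0.003,-0.008,0.129,0, -0.2,-0.003,-0.008,0.129,0, -0.2,-0.003,-0.008,0.129,0, -0.2,-0.003,-0.018,0.129,0, -0.2,-0.003,-0.028,0.129,0, -0.2,-0.003,-0.038,0.129,0, -0.2,-0.003,-0.048,0.129,0, -0.2,-0.003,-0.06,0.129,0]'
python3 -m jog '[-0.2,0,-0.012,0,0, -0.2,0,-0.024,0,0, -0.2,0,-0.036,0,0, -0.2,0,-0.048,0,0, -0.2,0,-0.06,0,0, -0.2,0,-0.072,0,0, -0.2,0,-0.084,0,0, -0.2,0,-0.094,0,0]'
python3 - <<'E'
from h import *
p=eyes.camera('side'); cv2.imwrite('pics/s4.png',cv2.convertScaleAbs(cv2.resize(p['color'][100:300,190:440,::-1],None,fx=3,fy=3,interpolation=cv2.INTER_CUBIC),alpha=1.3))
where();go(-48,-150,20,0)
E
```

```text
clock: 8.78
eef_pos: [642.7, -182.8, 23.3]
tcp_rot: [1.0, 0.021, 0.01, 0.002]
contact_force: [0.7, -6.0, 4.1]
opening: 0.4
clock: 9.78
eef_pos: [639.0, -88.6, 23.4]
tcp_rot: [1.0, 0.021, 0.011, 0.002]
contact_force: [1.0, -6.1, 2.1]
opening: 0.398
t 9.825 stop xy [ -45.3 -271.3] z 23.3 yaw 0.1 F [-0.2 -3.3  2.9] open 0.4 j7 0.28798689387846155
jog [-0.0025, -0.1213, 0.0029] roll 0.1
```

View pics/s4.png

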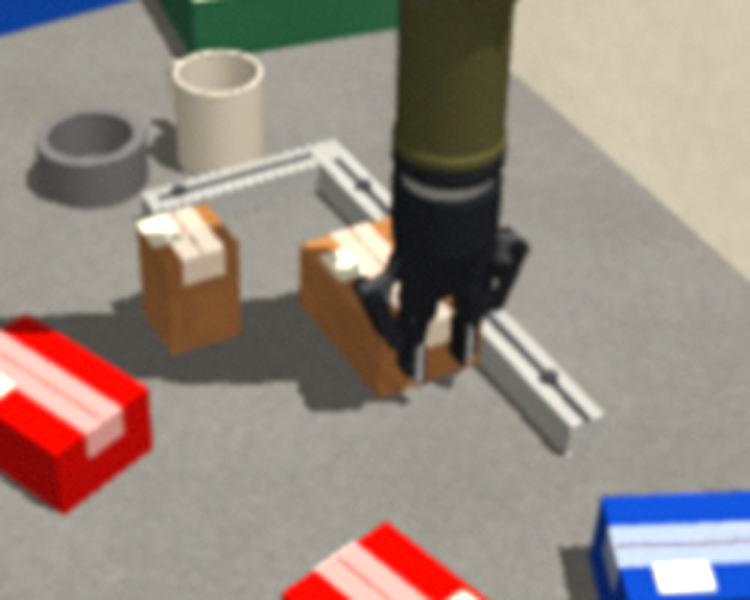

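The carton slides along the long arm, still flat and clear of the tall carton at crop (190,280). I continue.

```bash
python3 -m jog '[-0.2,0,-0.013,0,0, -0.2,0,-0.026,0,0, -0.2,0,-0.039,0,0, -0.2,0,-0.052,0,0, -0.2,0,-0.065,0,0, -0.2,0,-0.078,0,0, -0.2,0,-0.09,0,0, -0.2,0,-0.1,0,0]'
python3 -m jog '[-0.2,0,-0.007,0,0, -0.2,0,-0.014,0,0, -0.2,0,-0.02,0,0, -0.2,0,-0.024,0,0]'
python3 -m jog '[-0.2,0,-0.003,0,0, -0.2,0,-0.004,0,0]'
python3 -c "
from h import *
where()"
```

```text
clock: 10.82
eef_pos: [634.7, 13.5, 23.3]
tcp_rot: [1.0, 0.022, 0.011, 0.002]
contact_force: [0.6, -6.2, 3.2]
opening: 0.402
clock: 11.32
eef_pos: [633.5, 37.5, 23.3]
tcp_rot: [1.0, 0.022, 0.01, 0.002]
contact_force: [-0.5, -5.1, 2.8]
opening: 0.403
clock: 11.58
eef_pos: [633.2, 41.6, 23.3]
tcp_rot: [1.0, 0.022, 0.01, 0.002]
contact_force: [0.8, -5.6, 2.7]
opening: 0.4
t 11.575 stop xy [ -45.9 -143. ] z 23.3 yaw 0.1 F [ 0.8 -5.6  2.7] open 0.4 j7 0.06452744235492602
```

```bash
python3 -m jog '[-0.2,0,-0.002,0,0, -0.2,0,-0.002,0,0]';python3 -m jog '[-0.2,0,-0.002,0,0, -0.2,0,-0.002,0,0]'
```

```text
clock: 11.82
eef_pos: [633.0, 43.7, 23.3]
tcp_rot: [1.0, 0.022, 0.01, 0.002]
contact_force: [0.0, -4.8, 2.5]
opening: 0.398
clock: 12.08
eef_pos: [632.8, 45.7, 23.3]
tcp_rot: [1.0, 0.022, 0.01, 0.002]
contact_force: [0.6, -5.4, 2.1]
opening: 0.398
```

```bash
python3 -m jog '[-0.2,0,-0.002,0,0, -0.2,0,-0.002,0,0]';python3 -m jog '[-0.2,0,-0.002,0,0, -0.2,0,-0.002,0,0]';python3 -c "
from h import *
where()"
```

```text
clock: 12.32
eef_pos: [632.6, 45.7, 23.3]
tcp_rot: [1.0, 0.021, 0.01, 0.003]
contact_force: [0.1, -7.6, 2.4]
opening: 0.401
clock: 12.58
eef_pos: [632.5, 45.7, 23.3]
tcp_rot: [1.0, 0.021, 0.01, 0.004]
contact_force: [0.4, -8.3, 3.1]
opening: 0.4
t 12.575 stop xy [ -46.4 -138.9] z 23.3 yaw -0.05 F [ 0.4 -8.3  3.1] open 0.4 j7 0.04999401980057537
```

The position stalled while the force rose, so the carton has met the short arm. One slightly firmer press, then I retreat and look.

```bash
python3 -m jog '[-0.2,0,-0.004,0,0, -0.2,0,-0.004,0,0, -0.2,0,0.04,0,0, -0.2,0,0.08,-0.1,0, -0.2,0,0.12,-0.16,0, -0.2,0,0.18,-0.16,0, -0.2,0,0.18,-0.16,0]'
python3 - <<'E'
from h import *
where()
p=eyes.camera('top');a=cv2.resize(p['color'][100:220,160:290,::-1],None,fx=4,fy=4,interpolation=cv2.INTER_CUBIC)
cv2.imwrite('pics/t5.png',cv2.convertScaleAbs(a,alpha=1.5))
p=eyes.camera('side');a=cv2.resize(p['color'][120:240,200:340,::-1],None,fx=5,fy=5,interpolation=cv2.INTER_CUBIC)
cv2.imwrite('pics/s5.png',cv2.convertScaleAbs(a,alpha=1.3))
E
```

```text
clock: 13.45
eef_pos: [637.2, -133.5, 186.9]
tcp_rot: [1.0, 0.02, 0.011, 0.003]
contact_force: [1.2, -0.1, 0.1]
opening: 0.4
t 13.45 stop xy [ -49.2 -318.1] z 186.9 yaw -0.07 F [ 1.2 -0.1  0.1] open 0.4 j7 0.31622357773893284
```

View pics/t5.png

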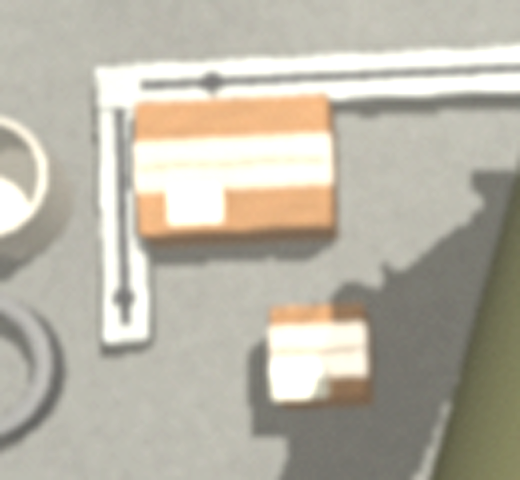

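View pics/s5.png

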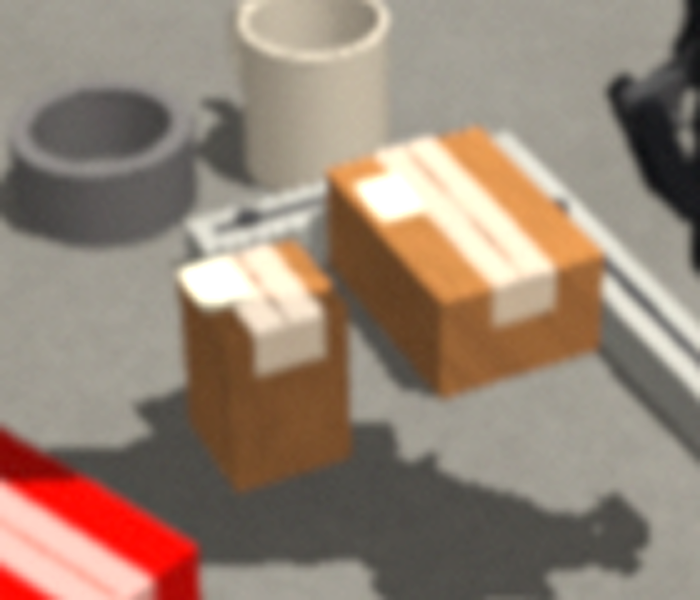

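Both views show the carton in the corner: top crop corners are (135,103), (330,95), (335,232) and (140,240), and the other things have not moved. A gentle square-up push toward the long arm will take out any leftover yaw or gap.

Run:
```python
from h import *
where();go(-116,-62,160,-90)
```

```text
t 13.55 stop xy [ -49.3 -321.1] z 187.3 yaw -0.34 F [0.2 0.  0.5] open 0.4 j7 0.31477095815886386
jog [-0.0689, -0.2589, 0.0232] roll 89.66
```

```bash
python3 -m jog '[-0.2,-0.069,-0.259,0.02,90, -0.2,-0.069,-0.259,0.02,90, -0.2,-0.069,-0.259,0.02,90, -0.2,-0.069,-0.259,0.02,90, -0.2,-0.069,-0.259,0.02,90, -0.2,-0.069,-0.259,0.02,90, -0.2,-0.069,-0.259,0.02,90, -0.2,-0.069,-0.259,0.02,90]'; python3 -m jog '[-0.2,0,0,0,4, -0.2,0,0,0,4]'
python3 - <<'E'
from h import *
where();go(-115,-62,30,-90)
E
```

```text
clock: 14.55
eef_pos: [557.6, 123.3, 162.0]
tcp_rot: [0.765, -0.644, 0.01, -0.004]
contact_force: [0.8, -0.5, -0.5]
opening: 0.397
clock: 14.8
eef_pos: [555.9, 126.5, 160.7]
tcp_rot: [0.743, -0.669, 0.008, -0.004]
contact_force: [-1.2, -0.2, 0.6]
opening: 0.402
t 14.8 stop xy [-119.5  -55. ] z 160.7 yaw -86.38 F [-1.2 -0.2  0.6] open 0.4 j7 -1.6661445916288018
jog [0.0064, -0.0018, 0.1308] roll 3.62
```

```bash
python3 -m jog '[-0.2,0.006,-0.003,0,3.6, -0.2,0.006,-0.003,0,3.6, -0.2,0.006,-0.003,0.05,3.6, -0.2,0.006,-0.003,0.09,3.6, -0.2,0.006,-0.003,0.13,3.6, -0.2,0.006,-0.003,0.13,3.6]'
python3 - <<'E'
from h import *
where();go(-102,-62,30,-90)
E
```

```text
clock: 15.55
eef_pos: [558.6, 120.1, 27.7]
tcp_rot: [0.723, -0.691, 0.006, -0.001]
contact_force: [0.3, -0.5, 0.6]
opening: 0.404
t 15.55 stop xy [-117.1  -61.4] z 27.7 yaw -89.86 F [ 0.3 -0.5  0.6] open 0.4 j7 -1.644291639685195
jog [0.0007, -0.0151, -0.0022] roll 0.14
```

```bash
python3 -m jog '[-0.2,0,-0.008,0,0, -0.2,0,-0.013,0,0, -0.2,0,-0.015,0,0]'; python3 -m jog '[-0.2,0,-0.002,0,0,-0.2,0,-0.002,0,0]';python3 -m jog '[-0.2,0,-0.002,0,0,-0.2,0,-0.002,0,0]'; python3 -m jog '[-0.2,0,-0.002,0,0,-0.2,0,-0.002,0,0]'
```

```text
clock: 15.92
eef_pos: [575.1, 121.1, 29.3]
tcp_rot: [0.723, -0.691, 0.007, -0.002]
contact_force: [-1.0, -0.0, 0.1]
opening: 0.402
clock: 16.18
eef_pos: [576.6, 120.8, 29.3]
tcp_rot: [0.723, -0.691, 0.007, -0.002]
contact_force: [-2.9, -1.5, 0.9]
opening: 0.402
clock: 16.42
eef_pos: [576.6, 120.8, 29.3]
tcp_rot: [0.723, -0.691, 0.005, -0.0]
contact_force: [-6.7, -0.9, 5.4]
opening: 0.399
clock: 16.68
eef_pos: [576.6, 120.8, 29.4]
tcp_rot: [0.722, -0.691, 0.003, 0.001]
contact_force: [-7.4, -1.1, 6.5]
opening: 0.4
```

It stalled straight away at the same depth as in stage 1, so the long side is against the stop. I retreat and check.

```bash
python3 -m jog '[-0.2,0,0.008,0,0, -0.2,0,0.014,0,0, -0.2,0,0.014,-0.06,0, -0.2,0,0.014,-0.12,0, -0.2,0,0.014,-0.17,0, -0.2,0.06,0.04,-0.17,0, -0.2,0.12,0.06,-0.17,0, -0.2,0.18,0.08,-0.17,0]'
python3 -m jog '[-0.2,0.06,0,0,-10, -0.2,0.12,0,0,-20, -0.2,0.18,0,0,-30, -0.2,0.2,0,0,-40, -0.2,0.2,0,0,-40]'
python3 - <<'E'
from h import *
where()
p=eyes.camera('top');q=eyes.camera('side')
ov=[]
for c,(r0,r1,c0,c1) in((p,(105,205,170,270)),(q,(125,225,230,330))):
    a=cv2.convertScaleAbs(cv2.resize(c['color'][r0:r1,c0:c1,::-1],None,fx=4,fy=4,interpolation=cv2.INTER_CUBIC),alpha=1.4)
    b=a.copy()
    P=(px(c,box(*s2w(-45,-65),SA,90,130,60))[4:]-[c0,r0]+.5)*4-.5
    cv2.polylines(b,[P.round().astype(int)],True,(0,255,0),1)
    ov.append(b)
cv2.imwrite('pics/f6.png',np.hstack(ov))
E
```

```text
clock: 17.68
eef_pos: [504.8, -58.8, 200.7]
tcp_rot: [0.723, -0.691, 0.004, 0.0]
contact_force: [0.8, -0.2, 0.6]
opening: 0.402
clock: 18.3
eef_pos: [512.6, -263.3, 202.3]
tcp_rot: [0.915, -0.404, 0.005, 0.003]
contact_force: [0.0, 0.9, 0.2]
opening: 0.4
t 18.3 stop xy [-179.1 -442.5] z 202.3 yaw -50.04 F [0.  0.9 0.2] open 0.4 j7 -0.280643736929128
```

View pics/f6.png

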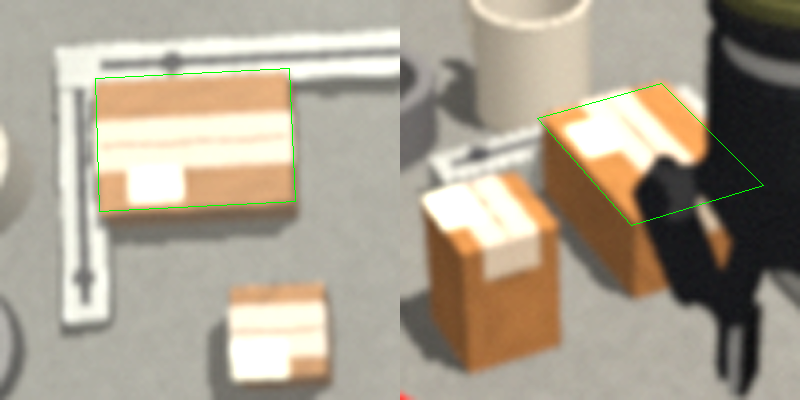

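The green home outline matches the carton's top in both views, to about 2 mm, and the bystanders stand where they were. The arm is clear, so I hand in.

```bash
python3 -c "
from bench import job; print(job.job_done())"
```

```text
the job is handed in; nothing more can be done
None
```

The flat carton is in the inside corner of the stop, one long side against the long arm and one end against the short arm. I handed the job in at about 18.4 s of the 45 s.

- **What I did:** I pushed it squarely with two spread fingers, first against the long arm and then along it to the short arm. A light push toward the long arm at the end squared it up.
- **Seating:** Both directions stalled against the stop at about 7–10 N. The stall depths agreed with the known carton size to about 1 mm. The final push toward the long arm met resistance at once and did not move the carton.
- **Final pictures:** The home outline matched the carton's top to about 2 mm in the top view. It also matched the part the gripper left visible in the side view. The carton was flat, and the tall carton stood where it had been, judged by eye. The mug and the tape roll were only partly in that last picture; in the full views just before the final push they had not moved. The arm was clear of everything.
- **Limits:** An earlier top view hinted at up to 1° of leftover turn, within reading error, and the final push was meant to remove it. I did not measure the final pose more finely than the roughly 2 mm camera calibration. No check failed.

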